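# Clear and close the centrifuge

### The job

The steel forceps have been left lying across the open bowl of the loaded centrifuge: lift them out and lay them, without dropping them, flat inside the metal instrument tray. Then bring the lid down without slamming it and press its two front corners, firmly but without leaning your weight on it, until both catches have snapped and the lid stays shut. Do not disturb the tube rack, the pump bottle or the specimen jar.

Things in the scene. Friction and masses are not known exactly. Their poses are not given: they have to be found in the camera images.
- centrifuge: White bench centrifuge, 226 mm wide (y), 240 deep (x), fixed. Origin: centre of its underside; x points to its back, z up; the control panel is at -x. Flat deck 105 high with an open bowl 136 across, centred 15 behind the origin; rotor top at 87. Lid hinged along the back. Under its front corners: two spring roller catches with rubber stops, set at unlike heights, up to 5 mm apart
- lid_shell: Grey plastic lid, 204 mm wide, 190 from hinge to front edge, 16 thick plus a 4 mm raised panel ending 17 from the front and sides; a blue front lip 90 wide sticks out 11 more. Origin on the hinge axis; shut, its x points to the back, z up; underside z = 0, outer face 16 to 20. It can twist 6 degrees about x: one front corner may be down, the other up. Catch tongues reach 21 below it
- lid (a joint): Lid angle in rad: 0 level, positive open, to 1.75; shut it reads -0.04 to 0.01. Stiff hinge: it stays where it is left; 3 to 5 N at the front edge, more when fast, swings it. Lowered, it rests on the catches, 0.02 to 0.055; then each front corner takes 10 to 20 N straight down (both at once: twice that), snaps down some 8 mm onto its rubber stop and stays; pressed less, it stays up
- lid_hinge (a point): Point on the hinge axis (along the machine's y), mid-width: 105 mm behind the machine's origin, 112 mm high
- lid_left (a point): Blue press mark on the lid's outer face at its front corner on the machine's +y side, 176 mm from the hinge, 82 from the middle. Shut, it ends 121 to 129 mm above the table, as low as its catch is set (which cannot be seen); when the lid only rests on that catch it is 8 to 10 higher, 131 to 138
- lid_right (a point): The same on the machine's -y side
- forceps: Steel dressing forceps lying on their side, rigid, 180 mm long (x, points at +x), 9 high, 18 wide at the middle, narrowing to 7 at the ends, 40 to 70 g. Origin: middle of the underside, at the widest place. They bridge the bowl from deck to deck across the machine, so fingers can pass down on both sides of the middle
- forceps_tip (a point): End of the forceps' points, half way up their 9 mm height, 90 mm from the origin
- forceps_tail (a point): The other, joined end, 90 mm from the origin
- tray: Open aluminium instrument tray, fixed, 250 mm (x) by 160 (y) outside, 22 high, walls and floor 3 thick; origin at the centre of its underside. It stands to the left or to the right of the centrifuge
- tube_rack: Blue tube rack with capped tubes, 200 mm (x) by 70 (y), 85 high, loose; origin under its centre. It stands on the side of the centrifuge where the tray is not. Leave alone
- pump_bottle: Pink bottle with red pump head, 72 mm across, 197 high, loose; origin under its centre. Leave alone
- specimen_jar: Jar with orange cap, 64 mm across, 75 high, loose; origin under its centre. Leave alone
Mind the look-alikes: they are no part of the job. Of the things shaped like the forceps, the steel one is meant.

How it is judged:
By the outcome, as a careful person would: the job done as asked, in the order asked, and still so for the second after the job is handed in, with the robot touching nothing.
It also fails if it takes over 67 s, if anything falls off the work surface, if the arm or the gripper's body presses on something with over 40 N, if the wrist force passes 120 N, or if a joint passes its speed limit or range.

### The arm

A 6-joint arm with a two-finger parallel gripper is mounted at the origin on the work surface. World frame = base frame: x ahead of the robot, y to its left, z up, the work surface at z = 0. Lengths are in m, angles in rad, forces in N, time in s.
With the tool pointing down it reaches from about 0.375 to 0.9 m from the base axis. Payload 3.1 kg.
Tool frame: the origin (TCP) lies on the centre line of the jaws, within the pads' length; the fingertips stand 14 mm ahead of it and the grasp point (between the pads) lies 5 mm behind it; z points along the fingers, y is the line along which they close (so a half turn about z gives the same grasp; the last joint's range is limited). The gripper opens to 87 mm and grips with 3 to 60 N. Pads are 19 mm wide; open, the fingers measure 117 mm over their backs; the gripper's body (75 mm by 190 mm) begins 51 mm behind the grasp point.
Start: joints at [-1.319, 0.527, 1.433, -0, 1.181, -0.178], TCP at [0.261, -0.568, 0.237] pointing down, gripper open.
Joint ranges: [-3.08, 3.08], [-0.75, 2.2], [0.22, 2.44], [-1.43, 4.57], [0, 2.65], [-2.85, 2.85]. Speed limits (rad/s): [2.79, 2.79, 3.14, 3.14, 3.14, 3.14].

### API

Orientations are given as a unit quaternion [x, y, z, w].
In Python, from rig import robot gives the robot as it stands.
- The arm moves only by the tool move_arm, never from a script. Its argument "commands" is a list of rows, each an object with "hand": the finger opening in cm, from 0 to 8.7; "travel": the shift along the tool's x, y, z in cm, a list of three; "twist": the turn, a rotation vector about the tool's x, y, z in degrees, a list of three. In form: [{"hand": hand, "travel": [dx, dy, dz], "twist": [wx, wy, wz]}, ...]. A call has 1 to 5 rows; each row shifts and turns the commanded pose from where the row before left it, along the tool's axes as they then stand; what a row does not reach is not made up. A row lasts 1/12 s, in which the tool goes at most 41.7 mm and 7.16 degrees, less where a joint would pass 70% of its speed; a pose out of reach is approached as far as the arm can. A call is refused whole if a number of a shift passes 4.17 or a number of a turn 7.16, either way. A call with a gripper value outside its range is refused whole. The fingers move at their own pace and stop on an object; "force" is the grip in N (left out, the last holds). Time passes only in rows, so rows that do not move let the fingers close. It gives the time, the measured TCP pose, the force, the opening and the grip force at its end, in the units of the state.
- robot.get_obs(): the state, without advancing time (a new reading comes with each control period).
- robot.camera(name): name is "side" or "top"; returns a dict with "frame" (420x560x3 uint8, red, green, blue), "fov_y" (degrees; the focal length in pixels is half the picture's height over the tangent of half this angle, whatever the lens; pixels are square), "cx", "cy" (the principal point, pixels), "k1" (the pictures are not rectified: a ray, as slopes to the right and down, at radius r is drawn at 1 + k1 r^2 times it, then the intrinsics apply), "extrinsics" (4x4, takes a point from camera to world coordinates). Camera axes: x right, y down, z forward; pixel columns grow to the right and rows downward; lengths in m; the calibration is good to about 2 mm. A picture is of the moment at which its call begins. There is no depth.
- robot.hand_in(): hands the job in; it is judged then, once.
The state is a dict: "time": time; "q": joint angles; "joint_velocities": joint speeds; "joint_torque": joint torques, N m; "position": TCP position; "tool_rot": TCP orientation; "ft_force": force on the tool from outside, world axes, zero at the start; "moment": the same for the moment, N m; "grip_width": finger opening in m; "grip_force": force on a finger pad.
Only numpy, scipy, OpenCV 4.12 (cv2) and the standard library are available. Lean on these libraries where they do the work, as an engineer would, in place of code of your own. Each camera call takes 0.05 s, during which the arm holds its last target. There are 200 camera calls.

## Working session

There is one attempt and no reset: what is moved stays moved. The work goes in short steps, Python scripts to look and compute and a tool call to move; the robot and the scene stay as the last step left them, time stands still between calls to the robot, and variables do not carry over. Pictures are saved under pics/ and viewed, at most 10 in all, crops included, and the job is handed in when it is done.

Besides the shell and the picture viewer there is one more tool, called after "Request:" by a JSON object that holds its "api" and its "payload". move_arm: Moves the arm, as the interface text tells. Its arguments: {"type":"object","properties":{"commands":{"type":"array"},"force":{"type":"number"}},"required":["commands"]}

```bash
ls; mkdir -p pics
cat > h.py <<'E'
import numpy as np, cv2
from rig import robot
def K(c):
    f=c["frame"].shape[0]/2/np.tan(np.radians(c["fov_y"])/2); return f
def ray(c,u,v):
    f=K(c); k=c["k1"]; d=np.array([(u-c["cx"])/f,(v-c["cy"])/f]); s=d.copy()
    for _ in range(30): s=d/(1+k*(s@s))
    T=np.array(c["extrinsics"]); r=T[:3,:3]@np.array([s[0],s[1],1.]); return T[:3,3],r/np.linalg.norm(r)
def onz(c,u,v,z):
    o,r=ray(c,u,v); return o+r*(z-o[2])/r[2]
def tri(c1,p1,c2,p2):
    o1,r1=ray(c1,*p1);o2,r2=ray(c2,*p2)
    t=np.linalg.lstsq(np.c_[r1,-r2],o2-o1,rcond=None)[0]
    a=o1+r1*t[0];b=o2+r2*t[1]; return (a+b)/2,np.linalg.norm(a-b)
def proj(c,P):
    T=np.array(c["extrinsics"]);p=T[:3,:3].T@(np.array(P)-T[:3,3]);s=p[:2]/p[2];s=s*(1+c["k1"]*(s@s));return s*K(c)+[c["cx"],c["cy"]]
def snap(n,f):
    c=robot.camera(n);cv2.imwrite("pics/"+f,c["frame"][:,:,::-1]);np.save("pics/"+f[:-4]+".npy",c,allow_pickle=True);return c
def load(f): return np.load("pics/"+f+".npy",allow_pickle=True).item()
E
python3 - <<'E'
from h import *
for n in("side","top"):
    c=snap(n,n+"0.png");print(n,c["fov_y"],c["cx"],c["cy"],c["k1"],np.round(c["extrinsics"],3).tolist())
print(robot.get_obs())
E
```

```text
pics
side 56.37269816085133 282.99442774436125 215.8169192412655 -0.004451397293679546 [[-0.918, -0.197, 0.344, 0.234], [-0.397, 0.441, -0.805, 0.724], [0.006, -0.876, -0.483, 0.551], [0.0, 0.0, 0.0, 1.0]]
top 56.636274948797656 277.961094130248 208.06848152738914 0.02618119408147657 [[0.029, -0.99, 0.135, 0.419], [-0.999, -0.027, 0.02, -0.02], [-0.016, -0.136, -0.991, 0.951], [0.0, 0.0, 0.0, 1.0]]
{'time': 0.1, 'q': array([-1.31848286e+00,  5.28397536e-01,  1.43379387e+00,  1.96202374e-05,
        1.18135572e+00, -1.78527710e-01]), 'joint_velocities': array([-0.00120423, -0.00337051, -0.00306267,  0.0017639 ,  0.00056532,
        0.00102493]), 'joint_torque': array([-5.34212686e-04, -4.40986741e+01, -1.77150160e+01,  6.33875490e-02,
        5.34041645e-02, -5.74964724e-05]), 'position': array([ 0.26087803, -0.5672566 ,  0.23564822]), 'tool_rot': array([ 9.76886908e-01,  2.13754563e-01, -2.69792922e-05, -9.76909928e-04]), 'ft_force': array([0.63634371, 0.07317158, 0.04628982]), 'moment': array([-0.00305858, -0.04249119, -0.01344296]), 'grip_force': 0.0, 'grip_width': 0.08700640346033842}
```

View pics/side0.png

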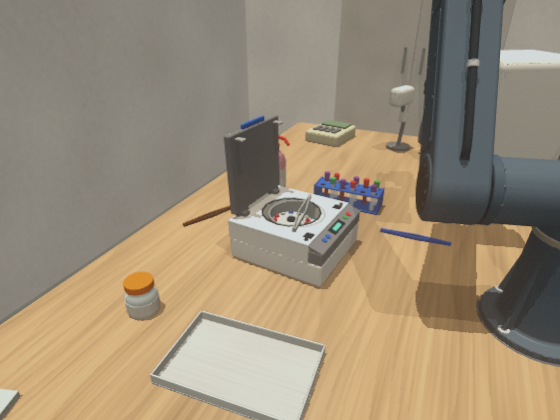

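View pics/top0.png

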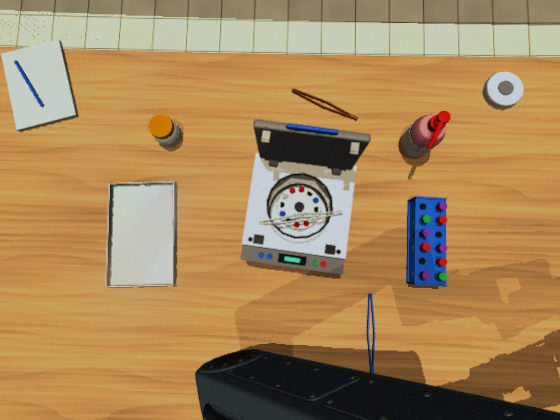

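The side view shows the tray at (240,365), the machine at (297,225) with its lid open, and the steel forceps at (302,212). In the top view, things that could be taken for the forceps are:
- steel, on the bowl, at (300,217)
- brown, at (324,103)
- blue, at (371,333)
- the pen, at (28,83)

I choose the steel one on the bowl and check it in a crop.

Run:
```python
from h import *
s=load("side0")["frame"][185:265,240:340];t=load("top0")["frame"][190:270,240:360]
a=cv2.resize(s,None,fx=4,fy=4,interpolation=cv2.INTER_CUBIC);b=cv2.resize(t,None,fx=3.3333,fy=3.3333,interpolation=cv2.INTER_CUBIC)
b=cv2.resize(t,(390,260),interpolation=cv2.INTER_CUBIC)
o=np.zeros((320,790,3),np.uint8);o[:,:400]=a;o[:260,400:]=b
cv2.imwrite("pics/crop1.png",o[:,:,::-1])
```

```text
(no output)
```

View pics/crop1.png

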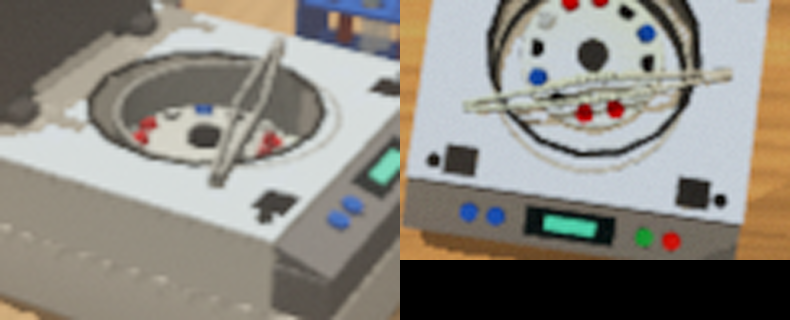

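The crop confirms it: the steel forceps bridge the bowl, with ends at top (259.7,222.6) and (341.8,212.8), and at side (294,230.7) and (309.5,194.5). Next I triangulate.

Run:
```python
from h import *
s=load("side0");t=load("top0")
P=lambda n,a,b:print(n,*[np.round(x,4) for x in tri(t,a,s,b)])
L,_=tri(t,(259.7,222.6),s,(294,230.7));R,_=tri(t,(341.8,212.8),s,(309.5,194.5))
P("fL",(259.7,222.6),(294,230.7));P("fR",(341.8,212.8),(309.5,194.5));print("len",np.linalg.norm(L-R), "mid",(L+R)/2,"ang",np.degrees(np.arctan2(*(L-R)[[0,1]])))
print("on plane .1095",onz(t,259.7,222.6,.1095),onz(t,341.8,212.8,.1095),onz(s,294,230.7,.1095),onz(s,309.5,194.5,.1095))
# blue lip
def comp(c,x0,x1,y0,y1,lo,hi):
    h=cv2.cvtColor(c["frame"],cv2.COLOR_RGB2HSV);m=cv2.inRange(h,lo,hi);z=np.zeros_like(m);z[y0:y1,x0:x1]=m[y0:y1,x0:x1]
    n,l,st,ce=cv2.connectedComponentsWithStats(z);i=1+np.argmax(st[1:,4]);ys,xs=np.nonzero(l==i);pts=np.c_[xs,ys].astype(np.float32)
    return ce[i],st[i],cv2.boxPoints(cv2.minAreaRect(pts)),pts
b=((100,100,40),(130,255,255))
ct=comp(t,270,350,110,140,*b);cs=comp(s,230,275,110,135,*b)
print(ct[:3],cs[:3]);P("lip",ct[0],cs[0])
for a in(ct,cs):
    p=a[3];print("ends",p[p[:,0]==p[:,0].min()].mean(0),p[p[:,0]==p[:,0].max()].mean(0))
# bowl dark rim? blue/display points: pads on deck
g=lambda x,y:(240+(x-400)/3.25,190+y/3.25)
for n,p,z in(("deckFL",g(410,178),.105),("deckFR",g(741,222),.105),("padL",g(460,160),.105),("padR",g(693,193),.105)): print(n,p,np.round(onz(t,*p,z),4))
P("padL",g(460,160),(240+275/4,185+206/4));P("deckFL",g(410,178),(240+277/4,185+240/4))
# tray
h=cv2.cvtColor(t["frame"],cv2.COLOR_RGB2HSV);m=((h[...,1]<60)).astype(np.uint8);m[:,:95]=0;m[:,190:]=0;m[:165]=0;m[310:]=0
c=max(cv2.findContours(m,0,2)[0],key=cv2.contourArea);bx=cv2.boxPoints(cv2.minAreaRect(c));print(bx)
q=np.array([onz(t,*p,.022) for p in bx]);print("tray",q.round(4),q.mean(0),np.linalg.norm(np.diff(q,axis=0),axis=1))
h=cv2.cvtColor(s["frame"],cv2.COLOR_RGB2HSV)
P("trayTL",(108.5,182.5),(322,352));P("trayFarL",(108.5,182.5),(158,376))
```

```text
fL [0.5012 0.0363 0.1069] 0.0006
fR [ 0.5282 -0.1406  0.1115] 0.0032
len 0.17901942871692195 mid [ 0.5146948  -0.05216097  0.10919614] ang -8.67847019615105
on plane .1095 [0.50063123 0.03602512 0.1095    ] [ 0.52690543 -0.14134334  0.1095    ] [0.49995369 0.0403575  0.1095    ] [ 0.53115561 -0.14433162  0.1095    ]
(array([312.00724638, 128.94565217]), array([286, 124,  53,  11, 276], dtype=int32), array([[285.44797 , 128.23233 ],
       [286.145   , 122.888466],
       [338.17288 , 129.67471 ],
       [337.47586 , 135.01859 ]], dtype=float32)) (array([251.75221239, 121.9380531 ]), array([241, 116,  23,  13, 113], dtype=int32), array([[239.91382, 124.46552],
       [262.4828 , 114.7931 ],
       [264.34485, 119.13793],
       [241.77588, 128.81036]], dtype=float32))
lip [ 0.6466 -0.0603  0.3063] 0.0034
ends [286. 125.] [338. 131.]
ends [241.  125.5] [263.  117.5]
deckFL (243.07692307692307, 244.76923076923077) [0.4519 0.0706 0.105 ]
deckFR (344.9230769230769, 258.3076923076923) [ 0.4293 -0.1493  0.105 ]
padL (258.46153846153845, 239.23076923076923) [0.4648 0.0377 0.105 ]
padR (330.1538461538462, 249.3846153846154) [ 0.4474 -0.1175  0.105 ]
padL [0.4656 0.0381 0.1019] 0.0013
deckFL [0.4526 0.071  0.1031] 0.0012
[[105. 181.]
 [175. 181.]
 [175. 286.]
 [105. 286.]]
tray [[0.6005 0.4219 0.022 ]
 [0.6052 0.2517 0.022 ]
 [0.3546 0.2351 0.022 ]
 [0.3502 0.3991 0.022 ]] [0.4776153  0.32695087 0.022     ] [0.17030986 0.2511709  0.16403562]
trayTL [0.4532 0.344  0.1383] 0.2388
trayFarL [0.5919 0.4111 0.0191] 0.0125
```

The forceps' middle is at (0.514, -0.052, 0.109). They measure 179 mm long (180 given) and run along about y, at 98.7°. The machine's yaw is about -6°. The tray's centre is near (0.478, 0.327), with a yaw of about +4°. I rotate first, then translate.

Request:
{"api": "move_arm", "payload": {"commands": [{"hand": 8.7,"travel": [0,0,0],"twist": [0,0,-6.2]},{"hand": 7,"travel": [0,0,0],"twist": [0,0,-6.2]},{"hand": 6,"travel": [0,0,0],"twist": [0,0,-6.2]},{"hand": 4.8,"travel": [0,0,0],"twist": [0,0,-6.2]},{"hand": 4.8,"travel": [0,0,0],"twist": [0,0,-6.2]}], "force": 25}}

```text
time: 0.52
position: [0.2609, -0.5674, 0.2359]
tool_rot: [0.883, 0.469, 0.0, -0.001]
ft_force: [-0.4, -0.3, -0.2]
grip_width: 0.0682
grip_force: 0.0
```

Request:
{"api": "move_arm", "payload": {"commands": [{"hand": 4.8,"travel": [0,0,0],"twist": [0,0,-6.2]},{"hand": 4.8,"travel": [0,0,0],"twist": [0,0,-6.2]},{"hand": 4.8,"travel": [0,0,0],"twist": [0,0,-6.2]},{"hand": 4.8,"travel": [0,0,0],"twist": [0,0,-6.2]},{"hand": 4.8,"travel": [0,0,0],"twist": [0,0,-6.2]}]}}

```text
time: 0.93
position: [0.2609, -0.5675, 0.236]
tool_rot: [0.725, 0.688, 0.0, -0.001]
ft_force: [0.7, -0.1, -0.9]
grip_width: 0.0486
grip_force: 0.0
```

Request:
{"api": "move_arm", "payload": {"commands": [{"hand": 4.8,"travel": [0,0,0],"twist": [0,0,-6]},{"hand": 4.8,"travel": [0,0,0],"twist": [0,0,-6]},{"hand": 4.8,"travel": [2.5,1.7,0],"twist": [0,0,0]},{"hand": 4.8,"travel": [2.5,1.7,0],"twist": [0,0,0]},{"hand": 4.8,"travel": [2.5,1.7,0],"twist": [0,0,0]}]}}

```text
time: 1.35
position: [0.3, -0.485, 0.2358]
tool_rot: [0.652, 0.758, 0.0, -0.001]
ft_force: [0.3, -0.8, -0.2]
grip_width: 0.048
grip_force: 0.0
```

```bash
cat >> h.py <<'E'
from scipy.spatial.transform import Rotation as Ro
def st(target=None,xang=None):
    o=robot.get_obs();R=Ro.from_quat(o["tool_rot"]).as_matrix()
    print("t",round(o["time"],2),"p",o["position"].round(4),"xang",np.degrees(np.arctan2(R[1,0],R[0,0])).round(2),"z",R[:,2].round(3),"q",o["q"].round(2),"F",o["ft_force"].round(1),"w",round(o["grip_width"],4),"gf",round(o["grip_force"],1))
    if target is not None: print("travel cm",((R.T@(np.array(target)-o["position"]))*100).round(2))
    return o,R
E
python3 - <<'E'
from h import *
st((.514,-.0525,.2))
s=load("side0");t=load("top0")
# machine: bowl centre / rotor hub
print("hub",onz(t,240+192/3.25,190+55/3.25,.087), tri(t,(240+192/3.25,190+55/3.25),s,(240+205/4,185+134/4)))
print("lip ends",tri(t,(286,126),s,(263.,118)),tri(t,(338,132),s,(241,125.5)))
E
```

```text
t 1.35 p [ 0.3    -0.485   0.2358] xang 98.6 z [-0.     0.001 -1.   ] q [-1.21  0.46  1.57  0.    1.12 -1.36] F [ 0.3 -0.8 -0.2] w 0.048 gf 0.0
travel cm [39.56 27.63  3.63]
hub [ 0.54044702 -0.04933219  0.087     ] (array([ 0.54170872, -0.04913814,  0.08446675]), np.float64(0.0018795675862139493))
lip ends (array([ 0.62074372, -0.02275302,  0.33391987]), np.float64(0.03705244041426124)) (array([ 0.67263258, -0.09978307,  0.27947703]), np.float64(0.047671878535332196))
```

Request:
{"api": "move_arm", "payload": {"commands": [{"hand": 4.8,"travel": [3.04,2.12,0.2],"twist": [0,0,0]},{"hand": 4.8,"travel": [3.04,2.12,0.2],"twist": [0,0,0]},{"hand": 4.8,"travel": [3.04,2.12,0.2],"twist": [0,0,0]},{"hand": 4.8,"travel": [3.04,2.12,0.2],"twist": [0,0,0]},{"hand": 4.8,"travel": [3.04,2.12,0.2],"twist": [0,0,0]}]}}

```text
time: 1.77
position: [0.3822, -0.3179, 0.2262]
tool_rot: [0.652, 0.758, 0.0, -0.0]
ft_force: [-0.1, -0.0, -0.2]
grip_width: 0.048
grip_force: 0.0
```

Request:
{"api": "move_arm", "payload": {"commands": [{"hand": 4.8,"travel": [3.04,2.12,0.2],"twist": [0,0,0]},{"hand": 4.8,"travel": [3.04,2.12,0.2],"twist": [0,0,0]},{"hand": 4.8,"travel": [3.04,2.12,0.2],"twist": [0,0,0]},{"hand": 4.8,"travel": [3.04,2.12,0.2],"twist": [0,0,0]},{"hand": 4.8,"travel": [3.04,2.12,0.2],"twist": [0,0,0]}]}}

```text
time: 2.18
position: [0.4641, -0.1517, 0.2163]
tool_rot: [0.652, 0.759, -0.0, -0.0]
ft_force: [1.0, -0.4, 1.0]
grip_width: 0.0476
grip_force: 0.0
```

Request:
{"api": "move_arm", "payload": {"commands": [{"hand": 4.8,"travel": [3.04,2.12,0.2],"twist": [0,0,0]},{"hand": 4.8,"travel": [3.04,2.12,0.2],"twist": [0,0,0]},{"hand": 4.8,"travel": [3.0,2.1,0.2],"twist": [0,0,0]},{"hand": 4.8,"travel": [0,0,1],"twist": [0,0,0]},{"hand": 4.8,"travel": [0,0,0],"twist": [0,0,0]}]}}

```text
time: 2.6
position: [0.512, -0.0521, 0.1989]
tool_rot: [0.65, 0.76, -0.001, -0.002]
ft_force: [-1.2, 0.6, 0.2]
grip_width: 0.0481
grip_force: 0.0
```

Run:
```python
from h import *
st((.514,-.0525,.107))
snap("side","side1.png")
```

```text
t 2.6 p [ 0.512  -0.0521  0.1989] xang 98.94 z [-0.003  0.001 -1.   ] q [-0.32  0.43  1.74 -0.    0.97 -0.47] F [-1.2  0.6  0.2] w 0.0481 gf 0.0
travel cm [-0.08  0.22  9.19]
```

View pics/side1.png

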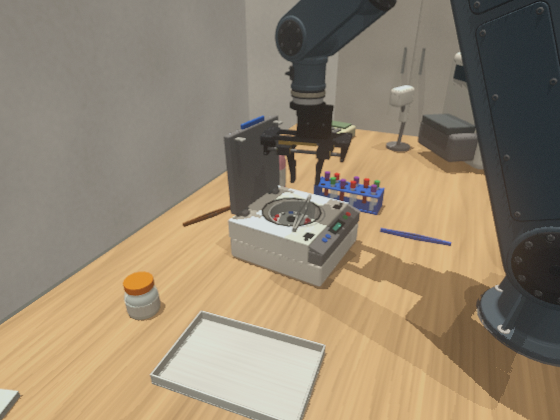

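The side view shows the gripper over the bowl, with the fingers straddling the forceps at (303,205) and the lid just behind at (250,165). I descend with a small correction.

Request:
{"api": "move_arm", "payload": {"commands": [{"hand": 4.8,"travel": [-0.08,0.2,1.5],"twist": [0,0,0]},{"hand": 4.8,"travel": [0,0,2],"twist": [0,0,0]},{"hand": 4.8,"travel": [0,0,2],"twist": [0,0,0]},{"hand": 4.8,"travel": [0,0,1],"twist": [0,0,0]},{"hand": 4.8,"travel": [0,0,0.5],"twist": [0,0,0]}]}}

```text
time: 3.07
position: [0.5135, -0.0558, 0.1292]
tool_rot: [0.652, 0.758, -0.001, -0.001]
ft_force: [0.3, 0.6, -0.5]
grip_width: 0.0477
grip_force: 0.0
```

Run:
```python
from h import *
st((.514,-.0525,.107))
snap("side","side2.png");a=load("side2")["frame"][90:270,200:380];b=load("top0")
t=snap("top","top2.png")["frame"][110:290,220:400]
cv2.imwrite("pics/c2.png",cv2.resize(np.hstack([a,t]),None,fx=2.2,fy=2.2,interpolation=2)[:,:,::-1])
```

```text
t 3.07 p [ 0.5135 -0.0558  0.1292] xang 98.55 z [-0.003  0.001 -1.   ] q [-0.32  0.55  1.8  -0.    0.8  -0.47] F [ 0.3  0.6 -0.5] w 0.0477 gf 0.0
travel cm [0.32 0.11 2.22]
```

View pics/c2.png

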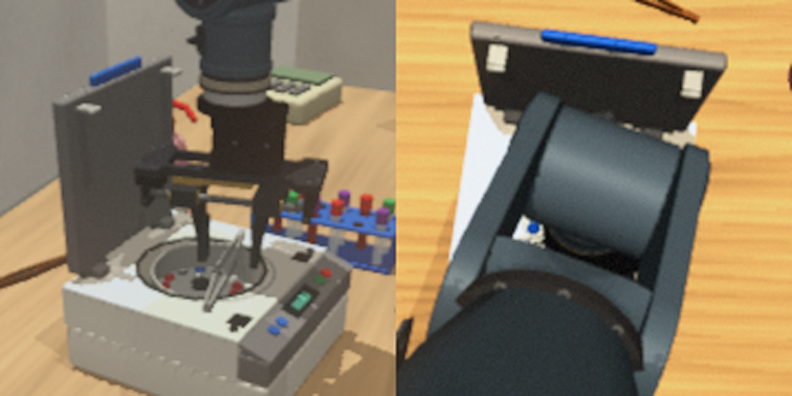

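In the left half, the fingers straddle the forceps at (225,265) and the body has cleared the lid. I descend the last 2 cm and close.

Request:
{"api": "move_arm", "payload": {"commands": [{"hand": 4.8,"travel": [0.1,0,0.8],"twist": [0,0,0]},{"hand": 4.8,"travel": [0,0,0.7],"twist": [0,0,0]},{"hand": 4.8,"travel": [0,0,0.5],"twist": [0,0,0]},{"hand": 4.8,"travel": [0,0,0.2],"twist": [0,0,0]},{"hand": 4.8,"travel": [0,0,0],"twist": [0,0,0]}]}}

```text
time: 3.58
position: [0.5144, -0.0535, 0.1081]
tool_rot: [0.651, 0.759, -0.0, -0.0]
ft_force: [0.2, 0.2, -0.2]
grip_width: 0.0479
grip_force: 0.0
```

Request:
{"api": "move_arm", "payload": {"commands": [{"hand": 3,"travel": [0,0,0],"twist": [0,0,0]},{"hand": 2.2,"travel": [0,0,0],"twist": [0,0,0]},{"hand": 1.5,"travel": [0,0,0],"twist": [0,0,0]},{"hand": 0.5,"travel": [0,0,0],"twist": [0,0,0]},{"hand": 0.5,"travel": [0,0,0],"twist": [0,0,0]}], "force": 30}}

```text
time: 4.0
position: [0.5148, -0.0537, 0.1088]
tool_rot: [0.652, 0.759, 0.0, 0.0]
ft_force: [-0.2, -0.1, -0.8]
grip_width: 0.0224
grip_force: 0.0
```

Run:
```python
from h import *
st((.514,-.0525,.107))
```

```text
t 4.0 p [ 0.5148 -0.0537  0.1088] xang 98.69 z [ 0. -0. -1.] q [-0.32  0.58  1.81 -0.    0.75 -0.47] F [-0.2 -0.1 -0.8] w 0.0224 gf 0.0
travel cm [ 0.13 -0.07  0.18]
```

Request:
{"api": "move_arm", "payload": {"commands": [{"hand": 0.5,"travel": [0,0,0.1],"twist": [0,0,0]},{"hand": 0.5,"travel": [0,0,0],"twist": [0,0,0]},{"hand": 0.5,"travel": [0,0,0],"twist": [0,0,0]},{"hand": 0.5,"travel": [0,0,0],"twist": [0,0,0]},{"hand": 0.5,"travel": [0,0,0],"twist": [0,0,0]}], "force": 30}}

```text
time: 4.42
position: [0.515, -0.0537, 0.1082]
tool_rot: [0.652, 0.759, 0.0, 0.0]
ft_force: [-0.0, 1.3, 4.7]
grip_width: 0.0171
grip_force: 30.0
```

Request:
{"api": "move_arm", "payload": {"commands": [{"hand": 0.5,"travel": [0,0,-0.3],"twist": [0,0,0]},{"hand": 0.5,"travel": [0,0,-0.5],"twist": [0,0,0]},{"hand": 0.5,"travel": [0,0,-0.7],"twist": [0,0,0]},{"hand": 0.5,"travel": [0,0,-1],"twist": [0,0,0]},{"hand": 0.5,"travel": [0,0,-1],"twist": [0,0,0]}]}}

```text
time: 4.83
position: [0.5146, -0.0536, 0.1434]
tool_rot: [0.652, 0.759, -0.0, -0.0]
ft_force: [-0.7, 0.2, 0.3]
grip_width: 0.0172
grip_force: 30.0
```

Run:
```python
from h import *
st((.514,-.0525,.107))
```

```text
t 4.83 p [ 0.5146 -0.0536  0.1434] xang 98.68 z [-0.  0. -1.] q [-0.32  0.52  1.79  0.    0.83 -0.47] F [-0.7  0.2  0.3] w 0.0172 gf 30.0
travel cm [ 0.12 -0.04  3.64]
```

The forceps are held (17.2 mm), but the fingertips stand 11 mm below their underside, so they could not be laid down without a drop. I set them back on the deck and regrip higher, with the tips near the underside.

Request:
{"api": "move_arm", "payload": {"commands": [{"hand": 0.5,"travel": [0,0,1],"twist": [0,0,0]},{"hand": 0.5,"travel": [0,0,1],"twist": [0,0,0]},{"hand": 0.5,"travel": [0,0,0.7],"twist": [0,0,0]},{"hand": 0.5,"travel": [0,0,0.5],"twist": [0,0,0]},{"hand": 0.5,"travel": [0,0,0.25],"twist": [0,0,0]}]}}

```text
time: 5.25
position: [0.5136, -0.0534, 0.108]
tool_rot: [0.651, 0.759, -0.001, -0.002]
ft_force: [-6.4, 1.6, 31.1]
grip_width: 0.017
grip_force: 30.0
```

Request:
{"api": "move_arm", "payload": {"commands": [{"hand": 0.5,"travel": [0,0,0.1],"twist": [0,0,0]},{"hand": 0.5,"travel": [0,0,0],"twist": [0,0,0]},{"hand": 3,"travel": [0,0,0],"twist": [0,0,0]},{"hand": 3,"travel": [0,0,0],"twist": [0,0,0]},{"hand": 3,"travel": [0,0,0],"twist": [0,0,0]}]}}

```text
time: 5.67
position: [0.5145, -0.0536, 0.1065]
tool_rot: [0.652, 0.759, -0.0, -0.0]
ft_force: [0.7, 0.0, -0.5]
grip_width: 0.0272
grip_force: 0.0
```

Request:
{"api": "move_arm", "payload": {"commands": [{"hand": 3,"travel": [0,0,-0.4],"twist": [0,0,0]},{"hand": 3,"travel": [0,0,-0.45],"twist": [0,0,0]},{"hand": 3,"travel": [0,0,0],"twist": [0,0,0]},{"hand": 0.5,"travel": [0,0,0],"twist": [0,0,0]},{"hand": 0.5,"travel": [0,0,0],"twist": [0,0,0]}], "force": 40}}

```text
time: 6.08
position: [0.5147, -0.0537, 0.1156]
tool_rot: [0.652, 0.759, 0.0, 0.0]
ft_force: [-0.5, -0.8, 1.0]
grip_width: 0.0231
grip_force: 0.0
```

Request:
{"api": "move_arm", "payload": {"commands": [{"hand": 0.5,"travel": [0,0,0],"twist": [0,0,0]},{"hand": 0.5,"travel": [0,0,0],"twist": [0,0,0]},{"hand": 0.5,"travel": [0,0,0],"twist": [0,0,0]},{"hand": 0.5,"travel": [0,0,0],"twist": [0,0,0]},{"hand": 0.5,"travel": [0,0,0],"twist": [0,0,0]}]}}

```text
time: 6.5
position: [0.5147, -0.0537, 0.1155]
tool_rot: [0.652, 0.759, -0.0, -0.0]
ft_force: [0.1, 0.2, -0.0]
grip_width: 0.0167
grip_force: 40.0
```

Request:
{"api": "move_arm", "payload": {"commands": [{"hand": 0.5,"travel": [0,0,-0.2],"twist": [0,0,0]},{"hand": 0.5,"travel": [0,0,-0.3],"twist": [0,0,0]},{"hand": 0.5,"travel": [0,0,-0.3],"twist": [0,0,0]},{"hand": 0.5,"travel": [0,0,-0.2],"twist": [0,0,0]},{"hand": 0.5,"travel": [0,0,0],"twist": [0,0,0]}]}}

```text
time: 6.92
position: [0.5151, -0.0538, 0.1262]
tool_rot: [0.652, 0.759, 0.0, 0.001]
ft_force: [-0.9, 0.4, -0.5]
grip_width: 0.0169
grip_force: 40.0
```

Run:
```python
from h import *
st((.514,-.0525,.107))
a=snap("side","side3.png")["frame"][150:270,230:370]
cv2.imwrite("pics/c3.png",cv2.resize(a,None,fx=5,fy=5,interpolation=2)[:,:,::-1])
```

```text
t 6.92 p [ 0.5151 -0.0538  0.1262] xang 98.68 z [ 0.001 -0.    -1.   ] q [-0.32  0.55  1.8   0.    0.79 -0.47] F [-0.9  0.4 -0.5] w 0.0169 gf 40.0
travel cm [ 0.14 -0.09  1.92]
```

View pics/c3.png

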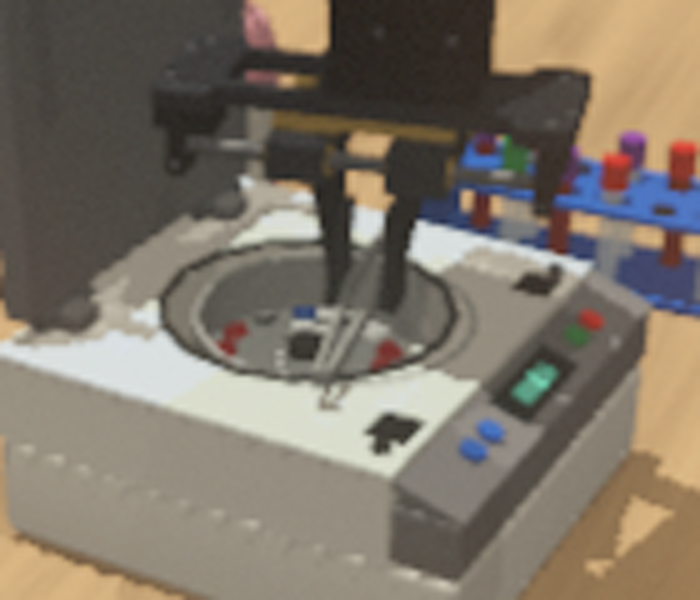

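It is held and lifted, and the forceps are level. The tips are still about 3.5 mm below the underside, so I regrip 2 mm higher to make the laying-down gentle.

Request:
{"api": "move_arm", "payload": {"commands": [{"hand": 0.5,"travel": [0,0,0.4],"twist": [0,0,0]},{"hand": 0.5,"travel": [0,0,0.3],"twist": [0,0,0]},{"hand": 0.5,"travel": [0,0,0.2],"twist": [0,0,0]},{"hand": 0.5,"travel": [0,0,0.1],"twist": [0,0,0]},{"hand": 0.5,"travel": [0,0,0],"twist": [0,0,0]}]}}

```text
time: 7.38
position: [0.5143, -0.0536, 0.1155]
tool_rot: [0.652, 0.759, -0.0, -0.001]
ft_force: [-1.5, 0.6, 3.3]
grip_width: 0.017
grip_force: 40.0
```

Request:
{"api": "move_arm", "payload": {"commands": [{"hand": 2.6,"travel": [0,0,0],"twist": [0,0,0]},{"hand": 2.6,"travel": [0,0,0],"twist": [0,0,0]},{"hand": 2.6,"travel": [0,0,-0.1],"twist": [0,0,0]},{"hand": 2.6,"travel": [0,0,-0.1],"twist": [0,0,0]},{"hand": 2.6,"travel": [0,0,0],"twist": [0,0,0]}]}}

```text
time: 7.8
position: [0.5149, -0.0537, 0.1177]
tool_rot: [0.652, 0.759, 0.0, 0.0]
ft_force: [0.3, -0.3, -0.5]
grip_width: 0.0257
grip_force: 0.0
```

Request:
{"api": "move_arm", "payload": {"commands": [{"hand": 0.5,"travel": [0,0,0],"twist": [0,0,0]},{"hand": 0.5,"travel": [0,0,0],"twist": [0,0,0]},{"hand": 0.5,"travel": [0,0,0],"twist": [0,0,0]},{"hand": 0.5,"travel": [0,0,0],"twist": [0,0,0]},{"hand": 0.5,"travel": [0,0,0],"twist": [0,0,0]}], "force": 40}}

```text
time: 8.22
position: [0.5147, -0.0537, 0.1175]
tool_rot: [0.652, 0.759, 0.0, 0.0]
ft_force: [0.1, -0.7, 0.8]
grip_width: 0.0171
grip_force: 40.0
```

Request:
{"api": "move_arm", "payload": {"commands": [{"hand": 0.5,"travel": [0,0,0],"twist": [0,0,0]},{"hand": 0.5,"travel": [0,0,-0.2],"twist": [0,0,0]},{"hand": 0.5,"travel": [0,0,-0.4],"twist": [0,0,0]},{"hand": 0.5,"travel": [0,0,-0.7],"twist": [0,0,0]},{"hand": 0.5,"travel": [0,0,-1],"twist": [0,0,0]}]}}

```text
time: 8.63
position: [0.5142, -0.0535, 0.1408]
tool_rot: [0.652, 0.759, -0.0, -0.001]
ft_force: [0.1, 0.1, 0.2]
grip_width: 0.0166
grip_force: 40.0
```

Request:
{"api": "move_arm", "payload": {"commands": [{"hand": 0.5,"travel": [0,0,-1.5],"twist": [0,0,0]},{"hand": 0.5,"travel": [0,0,-1.5],"twist": [0,0,0]},{"hand": 0.5,"travel": [0,0,-1.5],"twist": [0,0,0]},{"hand": 0.5,"travel": [0,0,-1],"twist": [0,0,0]},{"hand": 0.5,"travel": [0,0,-0.5],"twist": [0,0,0]}]}}

```text
time: 9.05
position: [0.5156, -0.0539, 0.2028]
tool_rot: [0.652, 0.759, 0.001, 0.002]
ft_force: [-1.4, -0.9, -0.6]
grip_width: 0.0171
grip_force: 40.0
```

Run:
```python
from h import *
st((.478,.326,.1))
s=snap("side","side4.png");h=cv2.cvtColor(s["frame"],cv2.COLOR_RGB2HSV)
# tray: fit in side view
m=((h[...,1]<70)&(h[...,2]>90)).astype(np.uint8);m[:312]=0;m[:,:150]=0;m[:,340:]=0
c=max(cv2.findContours(m,0,2)[0],key=cv2.contourArea);ap=cv2.approxPolyDP(c,6,True)[:,0];print(ap.tolist())
for p in ap: print(onz(s,*p,.022).round(3))
```

```text
t 9.05 p [ 0.5156 -0.0539  0.2028] xang 98.68 z [ 0.004 -0.001 -1.   ] q [-0.32  0.43  1.74  0.    0.97 -0.47] F [-1.4 -0.9 -0.6] w 0.0171 gf 40.0
travel cm [38.14  1.99 10.22]
[[150, 373], [154, 384], [252, 419], [301, 419], [325, 345], [199, 312]]
[0.599 0.412 0.022]
[0.579 0.426 0.022]
[0.412 0.417 0.022]
[0.347 0.389 0.022]
[0.358 0.242 0.022]
[0.607 0.261 0.022]
```

Both views agree on the tray: centre (0.478, 0.326), yaw about 4°. I carry the forceps over and turn.

Request:
{"api": "move_arm", "payload": {"commands": [{"hand": 0.5,"travel": [1.5,0.1,0],"twist": [0,0,0]},{"hand": 0.5,"travel": [3,0.15,0],"twist": [0,0,0]},{"hand": 0.5,"travel": [3.4,0.2,0],"twist": [0,0,0]},{"hand": 0.5,"travel": [3.4,0.2,0],"twist": [0,0,0]},{"hand": 0.5,"travel": [3.4,0.2,0],"twist": [0,0,0]}]}}

```text
time: 9.52
position: [0.5001, 0.0941, 0.2]
tool_rot: [0.652, 0.758, -0.0, -0.001]
ft_force: [-0.2, -0.2, -0.8]
grip_width: 0.0168
grip_force: 40.0
```

Request:
{"api": "move_arm", "payload": {"commands": [{"hand": 0.5,"travel": [3.4,0.2,0],"twist": [0,0,0]},{"hand": 0.5,"travel": [3.4,0.2,0],"twist": [0,0,0]},{"hand": 0.5,"travel": [3.4,0.2,0],"twist": [0,0,0]},{"hand": 0.5,"travel": [3.4,0.2,0],"twist": [0,0,0]},{"hand": 0.5,"travel": [3.4,0.2,0],"twist": [0,0,0]}]}}

```text
time: 9.93
position: [0.4842, 0.264, 0.2]
tool_rot: [0.652, 0.759, -0.001, -0.0]
ft_force: [0.8, -0.5, -0.2]
grip_width: 0.0172
grip_force: 40.0
```

Request:
{"api": "move_arm", "payload": {"commands": [{"hand": 0.5,"travel": [3.2,0.15,0],"twist": [0,0,0]},{"hand": 0.5,"travel": [2.2,0.05,0],"twist": [0,0,0]},{"hand": 0.5,"travel": [1,0,0],"twist": [0,0,0]},{"hand": 0.5,"travel": [0,0,0],"twist": [0,0,-3]},{"hand": 0.5,"travel": [0,0,0],"twist": [0,0,-6]}]}}

```text
time: 10.35
position: [0.4768, 0.3262, 0.1998]
tool_rot: [0.588, 0.809, -0.001, -0.0]
ft_force: [0.5, -0.9, 0.5]
grip_width: 0.0168
grip_force: 40.0
```

Request:
{"api": "move_arm", "payload": {"commands": [{"hand": 0.5,"travel": [0,0,0],"twist": [0,0,-7]},{"hand": 0.5,"travel": [0,0,0],"twist": [0,0,-7]},{"hand": 0.5,"travel": [0,0,0],"twist": [0,0,-7]},{"hand": 0.5,"travel": [0,0,0],"twist": [0,0,-7]},{"hand": 0.5,"travel": [0,0,0],"twist": [0,0,-7]}]}}

```text
time: 10.77
position: [0.4772, 0.3249, 0.2]
tool_rot: [0.317, 0.948, -0.001, -0.0]
ft_force: [0.2, 0.2, -1.6]
grip_width: 0.0171
grip_force: 40.0
```

Request:
{"api": "move_arm", "payload": {"commands": [{"hand": 0.5,"travel": [0,0,0],"twist": [0,0,-7]},{"hand": 0.5,"travel": [0,0,0],"twist": [0,0,-7]},{"hand": 0.5,"travel": [0,0,0],"twist": [0,0,-7]},{"hand": 0.5,"travel": [0,0,0],"twist": [0,0,-7]},{"hand": 0.5,"travel": [0,0,0],"twist": [0,0,-7]}]}}

```text
time: 11.18
position: [0.4772, 0.3249, 0.2]
tool_rot: [0.018, 1.0, -0.001, -0.001]
ft_force: [0.2, -0.1, -0.2]
grip_width: 0.0173
grip_force: 40.0
```

Request:
{"api": "move_arm", "payload": {"commands": [{"hand": 0.5,"travel": [0,0,0],"twist": [0,0,-4]},{"hand": 0.5,"travel": [0,0,0],"twist": [0,0,-2.4]},{"hand": 0.5,"travel": [0,0,0],"twist": [0,0,0]}]}}

```text
time: 11.43
position: [0.4773, 0.325, 0.2]
tool_rot: [-0.036, 0.999, -0.0, -0.001]
ft_force: [-0.4, 0.0, -1.0]
grip_width: 0.0169
grip_force: 40.0
```

Run:
```python
from h import *
st((.478,.326,.019))
a=snap("side","side5.png")["frame"][200:420,100:420]
b=snap("top","top5.png")["frame"][150:310,80:220]
o=np.zeros((480,800,3),np.uint8);o[:330,:480]=cv2.resize(a,(480,330));o[:366,480:]=cv2.resize(b,(320,366))
cv2.imwrite("pics/c5.png",o[:,:,::-1])
```

```text
t 11.43 p [0.4773 0.325  0.2   ] xang -175.93 z [-0.001 -0.001 -1.   ] q [ 0.4   0.51  1.59 -0.    1.04 -1.24] F [-0.4  0.  -1. ] w 0.0169 gf 40.0
travel cm [-0.11  0.11 18.1 ]
```

View pics/c5.png

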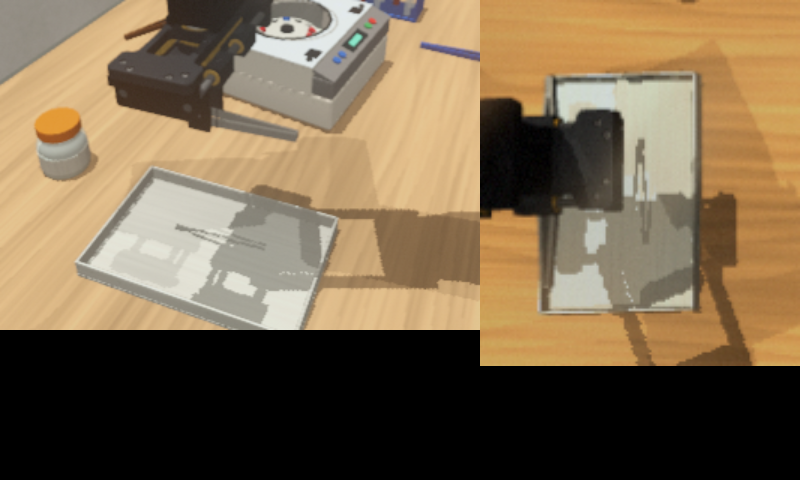

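The forceps are level and held above the tray, at (255,125) in the left half. The marks in the tray are their shadow. I lower them.

Request:
{"api": "move_arm", "payload": {"commands": [{"hand": 0.5,"travel": [0,0,2],"twist": [0,0,0]},{"hand": 0.5,"travel": [0,0,3],"twist": [0,0,0]},{"hand": 0.5,"travel": [0,0,3],"twist": [0,0,0]},{"hand": 0.5,"travel": [0,0,3],"twist": [0,0,0]},{"hand": 0.5,"travel": [0,0,2],"twist": [0,0,0]}]}}

```text
time: 11.95
position: [0.4763, 0.3251, 0.068]
tool_rot: [-0.035, 0.999, -0.001, -0.002]
ft_force: [-0.5, -0.5, -0.1]
grip_width: 0.0173
grip_force: 40.0
```

Request:
{"api": "move_arm", "payload": {"commands": [{"hand": 0.5,"travel": [0,0,1.5],"twist": [0,0,0]},{"hand": 0.5,"travel": [0,0,1],"twist": [0,0,0]},{"hand": 0.5,"travel": [0,0,0.7],"twist": [0,0,0]},{"hand": 0.5,"travel": [0,0,0.5],"twist": [0,0,0]},{"hand": 0.5,"travel": [0,0,0.3],"twist": [0,0,0]}]}}

```text
time: 12.37
position: [0.4778, 0.3261, 0.0305]
tool_rot: [-0.035, 0.999, 0.0, 0.0]
ft_force: [-0.4, 1.8, 0.2]
grip_width: 0.0168
grip_force: 40.0
```

Request:
{"api": "move_arm", "payload": {"commands": [{"hand": 0.5,"travel": [0,0,0.2],"twist": [0,0,0]},{"hand": 0.5,"travel": [0,0,0.1],"twist": [0,0,0]},{"hand": 0.5,"travel": [0,0,0.1],"twist": [0,0,0]},{"hand": 0.5,"travel": [0,0,0],"twist": [0,0,0]}]}}

```text
time: 12.7
position: [0.4777, 0.3262, 0.027]
tool_rot: [-0.036, 0.999, 0.0, 0.0]
ft_force: [0.5, -0.7, -0.7]
grip_width: 0.0171
grip_force: 40.0
```

Run:
```python
from h import *
st((.478,.326,.0175))
```

```text
t 12.7 p [0.4777 0.3262 0.027 ] xang -175.92 z [ 0.001  0.    -1.   ] q [ 0.41  0.77  1.69 -0.    0.68 -1.24] F [ 0.5 -0.7 -0.7] w 0.0171 gf 40.0
travel cm [-0.03 -0.02  0.95]
```

Request:
{"api": "move_arm", "payload": {"commands": [{"hand": 0.5,"travel": [0,0,0.3],"twist": [0,0,0]},{"hand": 0.5,"travel": [0,0,0.2],"twist": [0,0,0]},{"hand": 0.5,"travel": [0,0,0.15],"twist": [0,0,0]},{"hand": 0.5,"travel": [0,0,0.1],"twist": [0,0,0]},{"hand": 0.5,"travel": [0,0,0],"twist": [0,0,0]}]}}

```text
time: 13.12
position: [0.4773, 0.326, 0.0187]
tool_rot: [-0.036, 0.999, -0.0, -0.0]
ft_force: [-0.8, 1.9, 0.2]
grip_width: 0.0162
grip_force: 40.0
```

Request:
{"api": "move_arm", "payload": {"commands": [{"hand": 0.5,"travel": [0,0,0.1],"twist": [0,0,0]},{"hand": 0.5,"travel": [0,0,0.05],"twist": [0,0,0]},{"hand": 0.5,"travel": [0,0,0],"twist": [0,0,0]}]}}

```text
time: 13.37
position: [0.4775, 0.3261, 0.0175]
tool_rot: [-0.036, 0.999, 0.0, 0.0]
ft_force: [-0.3, 0.1, 0.1]
grip_width: 0.0169
grip_force: 40.0
```

Request:
{"api": "move_arm", "payload": {"commands": [{"hand": 0.5,"travel": [0,0,0.05],"twist": [0,0,0]},{"hand": 0.5,"travel": [0,0,0],"twist": [0,0,0]}]}}

```text
time: 13.53
position: [0.4775, 0.3261, 0.0175]
tool_rot: [-0.036, 0.999, 0.0, 0.0]
ft_force: [-1.4, -1.3, 2.5]
grip_width: 0.017
grip_force: 41.8
```

Request:
{"api": "move_arm", "payload": {"commands": [{"hand": 0.5,"travel": [0,0,0.05],"twist": [0,0,0]},{"hand": 0.5,"travel": [0,0,0],"twist": [0,0,0]}]}}

```text
time: 13.7
position: [0.4775, 0.3261, 0.0174]
tool_rot: [-0.036, 0.999, 0.0, 0.0]
ft_force: [-1.2, -0.6, 6.8]
grip_width: 0.0171
grip_force: 43.6
```

Request:
{"api": "move_arm", "payload": {"commands": [{"hand": 0.5,"travel": [0,0,0.05],"twist": [0,0,0]},{"hand": 0.5,"travel": [0,0,0],"twist": [0,0,0]}]}}

```text
time: 13.87
position: [0.4775, 0.3261, 0.0174]
tool_rot: [-0.036, 0.999, 0.0, 0.0]
ft_force: [-2.0, -0.3, 10.2]
grip_width: 0.017
grip_force: 45.2
```

The tips are on the tray floor. I ease off, open a little and rise.

Request:
{"api": "move_arm", "payload": {"commands": [{"hand": 0.5,"travel": [0,0,-0.1],"twist": [0,0,0]},{"hand": 1.8,"travel": [0,0,0],"twist": [0,0,0]},{"hand": 2.2,"travel": [0,0,0],"twist": [0,0,0]},{"hand": 3,"travel": [0,0,0],"twist": [0,0,0]},{"hand": 4,"travel": [0,0,0],"twist": [0,0,0]}]}}

```text
time: 14.28
position: [0.4782, 0.3267, 0.0174]
tool_rot: [-0.035, 0.999, 0.001, 0.001]
ft_force: [-0.8, 2.1, 5.0]
grip_width: 0.0283
grip_force: 2.5
```

Request:
{"api": "move_arm", "payload": {"commands": [{"hand": 4,"travel": [0,0,0],"twist": [0,0,0]},{"hand": 4,"travel": [0,0,-0.5],"twist": [0,0,0]},{"hand": 4,"travel": [0,0,-1],"twist": [0,0,0]},{"hand": 4,"travel": [0,0,-2],"twist": [0,0,0]},{"hand": 4,"travel": [0,0,-3],"twist": [0,0,0]}]}}

```text
time: 14.7
position: [0.4753, 0.3248, 0.0807]
tool_rot: [-0.036, 0.999, -0.001, -0.003]
ft_force: [0.7, 0.8, -0.5]
grip_width: 0.0401
grip_force: 0.0
```

Request:
{"api": "move_arm", "payload": {"commands": [{"hand": 3,"travel": [0,0,-4],"twist": [0,0,0]},{"hand": 2,"travel": [0,0,-4],"twist": [0,0,0]},{"hand": 1,"travel": [0,0,-4],"twist": [0,0,0]},{"hand": 0,"travel": [0,0,-4],"twist": [0,0,0]},{"hand": 0,"travel": [0,0,-4],"twist": [0,0,0]}]}}

```text
time: 15.12
position: [0.4765, 0.3253, 0.2843]
tool_rot: [-0.036, 0.999, -0.0, -0.0]
ft_force: [0.7, 0.3, -0.5]
grip_width: 0.0145
grip_force: 0.0
```

Request:
{"api": "move_arm", "payload": {"commands": [{"hand": 0,"travel": [0,0,-4],"twist": [0,0,0]},{"hand": 0,"travel": [0,0,-4],"twist": [0,0,0]},{"hand": 0,"travel": [0,0,-3],"twist": [0,0,0]},{"hand": 0,"travel": [0,0,0],"twist": [0,0,0]}]}}

```text
time: 15.45
position: [0.4798, 0.3269, 0.4004]
tool_rot: [-0.036, 0.999, 0.002, 0.007]
ft_force: [-0.1, -0.2, 0.6]
grip_width: 0.0009
grip_force: 0.0
```

Run:
```python
from h import *
st()
a=snap("side","side6.png")["frame"][90:420,100:440]
b=snap("top","top6.png")["frame"][60:320,80:420]
o=np.hstack([cv2.resize(a,(400,388)),cv2.resize(b,(400,306)) if 0 else cv2.copyMakeBorder(cv2.resize(b,(400,306)),0,82,0,0,0)])
cv2.imwrite("pics/c6.png",o[:,:,::-1])
```

```text
t 15.45 p [0.4798 0.3269 0.4004] xang -175.92 z [ 0.014  0.005 -1.   ] q [ 0.41  0.32  1.32 -0.    1.49 -1.24] F [-0.1 -0.2  0.6] w 0.0009 gf 0.0
```

View pics/c6.png

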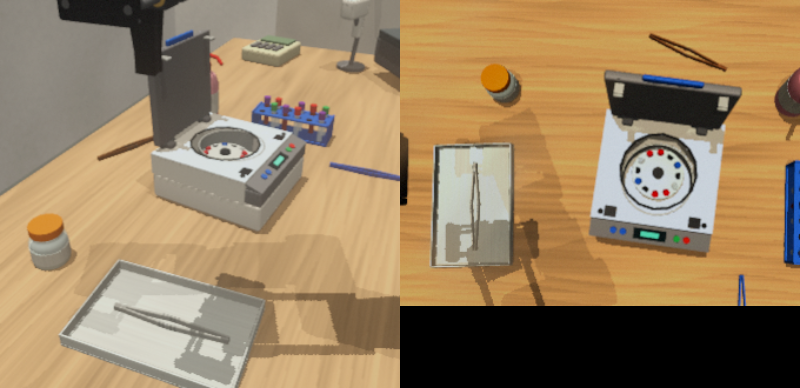

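The forceps lie flat in the tray, at (475,205) in the right half. The jar and rack are unmoved and the lid is still open at about 93°. Next I align with the machine and go over and behind the lid.

Request:
{"api": "move_arm", "payload": {"commands": [{"hand": 0,"travel": [0,0,0],"twist": [0,0,5]},{"hand": 0,"travel": [0,0,0],"twist": [0,0,5]},{"hand": 0,"travel": [-1.2,-1.6,0],"twist": [0,0,0]},{"hand": 0,"travel": [-1.9,-2.7,0],"twist": [0,0,0]},{"hand": 0,"travel": [-1.9,-2.7,0],"twist": [0,0,0]}]}}

```text
time: 15.97
position: [0.5185, 0.2507, 0.3895]
tool_rot: [0.05, 0.999, -0.001, -0.003]
ft_force: [0.5, -0.2, -0.6]
grip_width: 0.0004
grip_force: 0.0
```

Request:
{"api": "move_arm", "payload": {"commands": [{"hand": 0,"travel": [-1.9,-2.7,0],"twist": [0,0,0]},{"hand": 0,"travel": [-1.9,-2.7,0],"twist": [0,0,0]},{"hand": 0,"travel": [-1.9,-2.7,0],"twist": [0,0,0]},{"hand": 0,"travel": [-1.9,-2.7,0],"twist": [0,0,0]},{"hand": 0,"travel": [-1.9,-2.7,0],"twist": [0,0,0]}]}}

```text
time: 16.38
position: [0.5997, 0.1055, 0.3893]
tool_rot: [0.052, 0.999, -0.0, -0.003]
ft_force: [0.4, 1.1, 1.4]
grip_width: 0.0005
grip_force: 0.0
```

Request:
{"api": "move_arm", "payload": {"commands": [{"hand": 0,"travel": [-1.9,-2.7,0],"twist": [0,0,0]},{"hand": 0,"travel": [-1.9,-2.7,0],"twist": [0,0,0]},{"hand": 0,"travel": [-1.9,-2.7,0],"twist": [0,0,0]},{"hand": 0,"travel": [-1.9,-2.7,0],"twist": [0,0,0]},{"hand": 0,"travel": [-1.9,-2.7,0],"twist": [0,0,0]}]}}

```text
time: 16.8
position: [0.6803, -0.0383, 0.389]
tool_rot: [0.052, 0.999, 0.0, -0.003]
ft_force: [0.6, -1.1, 0.2]
grip_width: 0.0005
grip_force: 0.0
```

Run:
```python
from h import *
st((.70,-.066,.291))
s=load("side6");t=load("top6")
# hub again, unobstructed; dark hub
```

```text
t 16.8 p [ 0.6803 -0.0383  0.389 ] xang 174.06 z [-0.006  0.001 -1.   ] q [-0.22  0.5   1.06 -0.    1.59 -1.69] F [ 0.6 -1.1  0.2] w 0.0005 gf 0.0
travel cm [-2.3  -2.56  9.78]
```

Request:
{"api": "move_arm", "payload": {"commands": [{"hand": 0,"travel": [-1.4,-1.25,0],"twist": [0,0,0]},{"hand": 0,"travel": [-1.4,-1.25,0],"twist": [0,0,0]},{"hand": 0,"travel": [0,0,1.5],"twist": [0,0,0]},{"hand": 0,"travel": [0,0,2.5],"twist": [0,0,0]},{"hand": 0,"travel": [0,0,1.5],"twist": [0,0,0]}]}}

```text
time: 17.22
position: [0.7044, -0.065, 0.3318]
tool_rot: [0.052, 0.999, 0.001, -0.004]
ft_force: [-0.5, 0.3, -0.2]
grip_width: 0.0002
grip_force: 0.0
```

Request:
{"api": "move_arm", "payload": {"commands": [{"hand": 0,"travel": [0,0,1],"twist": [0,0,0]},{"hand": 0,"travel": [0,0,1],"twist": [0,0,0]},{"hand": 0,"travel": [0,0,1],"twist": [0,0,0]},{"hand": 0,"travel": [0,0,0.8],"twist": [0,0,0]},{"hand": 0,"travel": [0,0,0],"twist": [0,0,0]}]}}

```text
time: 17.63
position: [0.7054, -0.0643, 0.2969]
tool_rot: [0.052, 0.999, 0.0, -0.002]
ft_force: [-1.1, 0.4, -0.9]
grip_width: 0.0003
grip_force: 0.0
```

Run:
```python
from h import *
st((.70,-.066,.291))
a=snap("side","side7.png")["frame"][40:280,180:400]
b=snap("top","top7.png")["frame"][60:300,220:440]
o=cv2.resize(np.hstack([a,b]),None,fx=1.8,fy=1.8)
cv2.imwrite("pics/c7.png",o[:,:,::-1])
```

```text
t 17.63 p [ 0.7054 -0.0643  0.2969] xang 174.09 z [-0.004  0.001 -1.   ] q [-0.25  0.6   1.13 -0.    1.42 -1.72] F [-1.1  0.4 -0.9] w 0.0003 gf 0.0
travel cm [ 0.52 -0.23  0.59]
```

View pics/c7.png

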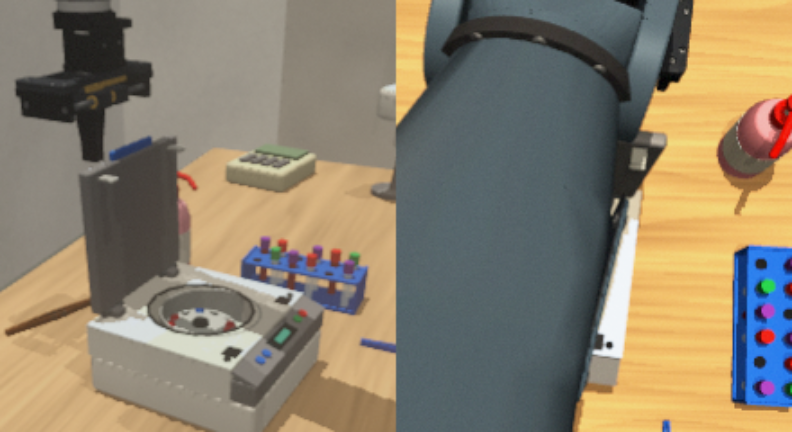

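The fingers stand behind the lid, clear of it: fingertip at (92,155) and lid edge at (135,160) in the left half. I move forward to touch, then follow the hinge arc.

Request:
{"api": "move_arm", "payload": {"commands": [{"hand": 0,"travel": [0.8,0,0],"twist": [0,0,0]},{"hand": 0,"travel": [0.8,0,0],"twist": [0,0,0]},{"hand": 0,"travel": [0.7,0,0],"twist": [0,0,0]},{"hand": 0,"travel": [0.5,0,0],"twist": [0,0,0]},{"hand": 0,"travel": [0.4,0,0],"twist": [0,0,0]}]}}

```text
time: 18.15
position: [0.6737, -0.0612, 0.2997]
tool_rot: [0.052, 0.999, -0.0, 0.0]
ft_force: [0.0, -0.3, 0.2]
grip_width: 0.0006
grip_force: 0.0
```

Request:
{"api": "move_arm", "payload": {"commands": [{"hand": 0,"travel": [0.5,0,0],"twist": [0,0,0]},{"hand": 0,"travel": [0.5,0,0],"twist": [0,0,0]},{"hand": 0,"travel": [0.5,0,0],"twist": [0,0,0]}]}}

```text
time: 18.4
position: [0.6604, -0.0599, 0.2997]
tool_rot: [0.052, 0.999, -0.0, 0.002]
ft_force: [2.7, -0.7, 2.3]
grip_width: 0.0003
grip_force: 1.3
```

```bash
cat >> h.py <<'E'
H=np.array([.630,-.059,.112]);mx=np.array([.9945,-.105])
def lidst():
    o,R=st(); p=o["position"]-H; X=p[:2]@mx-.0095; Z=p[2]-.014; f=o["ft_force"]
    # angle for which corner sits on face
    a=np.linspace(-.1,1.8,2000); g=X*np.sin(a)+Z*np.cos(a)-.02; i=np.argmin(abs(g)); print("X",X.round(4),"Z",Z.round(4),"a",np.degrees(a[i]).round(1),"r",(-X*np.cos(a[i])+Z*np.sin(a[i])).round(4),"Ffwd",(-f[:2]@mx).round(1))
E
python3 - <<'E'
from h import *
lidst()
E
```

```text
t 18.4 p [ 0.6604 -0.0599  0.2997] xang 174.08 z [ 0.004 -0.    -1.   ] q [-0.26  0.52  1.26  0.    1.36 -1.73] F [ 2.7 -0.7  2.3] w 0.0003 gf 1.3
X 0.0208 Z 0.1737 a 90.3 r 0.1738 Ffwd -2.7
```

Request:
{"api": "move_arm", "payload": {"commands": [{"hand": 0,"travel": [0.9,0,0.12],"twist": [0,0,0]},{"hand": 0,"travel": [0.9,0,0.12],"twist": [0,0,0]},{"hand": 0,"travel": [0.9,0,0.12],"twist": [0,0,0]},{"hand": 0,"travel": [0.9,0,0.12],"twist": [0,0,0]},{"hand": 0,"travel": [0.9,0,0.12],"twist": [0,0,0]}]}}

```text
time: 18.82
position: [0.6183, -0.0557, 0.2985]
tool_rot: [0.052, 0.999, -0.001, 0.007]
ft_force: [0.7, 0.9, 15.4]
grip_width: 0.0004
grip_force: 8.0
```

Request:
{"api": "move_arm", "payload": {"commands": [{"hand": 0,"travel": [0.86,0,0.24],"twist": [0,0,0]},{"hand": 0,"travel": [0.86,0,0.24],"twist": [0,0,0]},{"hand": 0,"travel": [0.86,0,0.24],"twist": [0,0,0]},{"hand": 0,"travel": [0.86,0,0.24],"twist": [0,0,0]},{"hand": 0,"travel": [0.86,0,0.24],"twist": [0,0,0]}]}}

```text
time: 19.23
position: [0.573, -0.0506, 0.2862]
tool_rot: [0.052, 0.999, -0.001, 0.003]
ft_force: [-3.0, 1.9, 14.3]
grip_width: 0.0007
grip_force: 7.4
```

Run:
```python
from h import *
lidst()
```

```text
t 19.23 p [ 0.573  -0.0506  0.2862] xang 174.09 z [ 0.007 -0.001 -1.   ] q [-0.28  0.4   1.51  0.    1.23 -1.75] F [-3.   1.9 14.3] w 0.0007 gf 7.4
X -0.067 Z 0.1602 a 60.7 r 0.1725 Ffwd 3.2
```

Request:
{"api": "move_arm", "payload": {"commands": [{"hand": 0,"travel": [0.92,0,0.4],"twist": [0,0,0]},{"hand": 0,"travel": [0.92,0,0.44],"twist": [0,0,0]},{"hand": 0,"travel": [0.92,0,0.46],"twist": [0,0,0]},{"hand": 0,"travel": [0.9,0,0.48],"twist": [0,0,0]},{"hand": 0,"travel": [0.9,0,0.5],"twist": [0,0,0]}]}}

```text
time: 19.65
position: [0.527, -0.0458, 0.2595]
tool_rot: [0.052, 0.999, -0.0, 0.002]
ft_force: [1.0, 1.1, 1.4]
grip_width: 0.0006
grip_force: 0.9
```

Request:
{"api": "move_arm", "payload": {"commands": [{"hand": 0,"travel": [0.7,0,0.65],"twist": [0,0,0]},{"hand": 0,"travel": [0.65,0,0.65],"twist": [0,0,0]},{"hand": 0,"travel": [0.6,0,0.65],"twist": [0,0,0]}]}}

```text
time: 19.9
position: [0.5063, -0.0437, 0.2384]
tool_rot: [0.052, 0.999, 0.0, -0.001]
ft_force: [-1.4, 1.4, 4.1]
grip_width: 0.0004
grip_force: 1.8
```

Run:
```python
from h import *
lidst()
```

```text
t 19.9 p [ 0.5063 -0.0437  0.2384] xang 174.09 z [-0.001  0.    -1.   ] q [-0.31  0.37  1.72  0.    1.06 -1.77] F [-1.4  1.4  4.1] w 0.0004 gf 1.8
X -0.1342 Z 0.1124 a 33.4 r 0.1739 Ffwd 1.5
```

Request:
{"api": "move_arm", "payload": {"commands": [{"hand": 0,"travel": [0.5,0,0.65],"twist": [0,0,0]},{"hand": 0,"travel": [0.48,0,0.68],"twist": [0,0,0]},{"hand": 0,"travel": [0.45,0,0.7],"twist": [0,0,0]},{"hand": 0,"travel": [0.42,0,0.72],"twist": [0,0,0]},{"hand": 0,"travel": [0.38,0,0.74],"twist": [0,0,0]}]}}

```text
time: 20.32
position: [0.4846, -0.0417, 0.2029]
tool_rot: [0.052, 0.999, 0.0, -0.0]
ft_force: [-2.2, 0.7, 2.5]
grip_width: 0.0004
grip_force: 1.3
```

Request:
{"api": "move_arm", "payload": {"commands": [{"hand": 0,"travel": [0.34,0,0.75],"twist": [0,0,0]},{"hand": 0,"travel": [0.3,0,0.75],"twist": [0,0,0]},{"hand": 0,"travel": [0.22,0,0.6],"twist": [0,0,0]},{"hand": 0,"travel": [0.15,0,0.5],"twist": [0,0,0]},{"hand": 0,"travel": [0.1,0,0.4],"twist": [0,0,0]}]}}

```text
time: 20.73
position: [0.4741, -0.0407, 0.1731]
tool_rot: [0.052, 0.999, -0.0, -0.0]
ft_force: [-0.6, 1.0, 0.9]
grip_width: 0.0005
grip_force: 0.6
```

Run:
```python
from h import *
lidst()
```

```text
t 20.73 p [ 0.4741 -0.0407  0.1731] xang 174.08 z [-0. -0. -1.] q [-0.32  0.43  1.86 -0.    0.85 -1.79] F [-0.6  1.   0.9] w 0.0005 gf 0.6
X -0.1664 Z 0.0471 a 9.1 r 0.1718 Ffwd 0.7
```

Request:
{"api": "move_arm", "payload": {"commands": [{"hand": 0,"travel": [0.05,0,0.35],"twist": [0,0,0]},{"hand": 0,"travel": [0.05,0,0.35],"twist": [0,0,0]},{"hand": 0,"travel": [0,0,0.3],"twist": [0,0,0]},{"hand": 0,"travel": [0,0,0.2],"twist": [0,0,0]},{"hand": 0,"travel": [0,0,0.2],"twist": [0,0,0]}]}}

```text
time: 21.15
position: [0.4735, -0.0406, 0.1597]
tool_rot: [0.052, 0.999, -0.0, 0.0]
ft_force: [-0.2, 0.9, 1.6]
grip_width: 0.0006
grip_force: 0.4
```

Request:
{"api": "move_arm", "payload": {"commands": [{"hand": 0,"travel": [0,0,0.2],"twist": [0,0,0]},{"hand": 0,"travel": [0,0,0.15],"twist": [0,0,0]},{"hand": 0,"travel": [0,0,0.1],"twist": [0,0,0]}]}}

```text
time: 21.4
position: [0.4732, -0.0405, 0.1552]
tool_rot: [0.052, 0.999, -0.0, 0.0]
ft_force: [-1.1, -0.5, 0.9]
grip_width: 0.0004
grip_force: 0.4
```

Request:
{"api": "move_arm", "payload": {"commands": [{"hand": 0,"travel": [0,0,0.15],"twist": [0,0,0]},{"hand": 0,"travel": [0,0,0.1],"twist": [0,0,0]}]}}

```text
time: 21.57
position: [0.4732, -0.0405, 0.1528]
tool_rot: [0.052, 0.999, -0.0, 0.0]
ft_force: [-0.1, 0.9, 0.9]
grip_width: 0.0003
grip_force: 0.4
```

Request:
{"api": "move_arm", "payload": {"commands": [{"hand": 0,"travel": [0,0,0.1],"twist": [0,0,0]},{"hand": 0,"travel": [0,0,0.05],"twist": [0,0,0]}]}}

```text
time: 21.73
position: [0.4731, -0.0405, 0.1517]
tool_rot: [0.052, 0.999, -0.0, -0.0]
ft_force: [-2.4, -0.1, 8.6]
grip_width: 0.0007
grip_force: 4.2
```

Request:
{"api": "move_arm", "payload": {"commands": [{"hand": 0,"travel": [0,0,0.1],"twist": [0,0,0]},{"hand": 0,"travel": [0,0,0.05],"twist": [0,0,0]}]}}

```text
time: 21.9
position: [0.4729, -0.0405, 0.1511]
tool_rot: [0.051, 0.999, -0.0, -0.0]
ft_force: [-4.2, 0.9, 16.7]
grip_width: 0.0004
grip_force: 8.6
```

Request:
{"api": "move_arm", "payload": {"commands": [{"hand": 0,"travel": [0,0,0.1],"twist": [0,0,0]},{"hand": 0,"travel": [0,0,0.0],"twist": [0,0,0]}]}}

```text
time: 22.07
position: [0.4728, -0.0405, 0.1508]
tool_rot: [0.051, 0.999, -0.0, -0.0]
ft_force: [-5.4, 0.4, 20.2]
grip_width: 0.0007
grip_force: 9.7
```

The lid rests on both catches at 20 N. I rise clear and measure the blue marks.

Request:
{"api": "move_arm", "payload": {"commands": [{"hand": 0,"travel": [0,0,-0.5],"twist": [0,0,0]},{"hand": 0,"travel": [0,0,-2],"twist": [0,0,0]},{"hand": 0,"travel": [0,0,-3],"twist": [0,0,0]},{"hand": 0,"travel": [0,3,-1],"twist": [0,0,0]},{"hand": 0,"travel": [0,3,0],"twist": [0,0,0]}]}}

```text
time: 22.48
position: [0.4821, 0.0184, 0.2167]
tool_rot: [0.053, 0.999, -0.001, 0.004]
ft_force: [0.3, -0.0, -0.3]
grip_width: 0.0003
grip_force: 0.0
```

```bash
cat > marks.py <<'E'
from h import *
def blobs(c):
    h=cv2.cvtColor(c["frame"],cv2.COLOR_RGB2HSV);m=cv2.inRange(h,(98,110,50),(130,255,255))
    n,l,s,ce=cv2.connectedComponentsWithStats(m);return [(ce[i].round(1).tolist(),int(s[i,4])) for i in range(1,n) if s[i,4]>2]
M={"L":(.464,.0416,.134),"R":(.4465,-.1214,.134)}
def near(c,P):
    p=proj(c,P);b=sorted(blobs(c),key=lambda x:np.hypot(*(np.array(x[0])-p)))[:3];return p.round(1),b
E
python3 - <<'E'
from marks import *
st()
s=snap("side","side8.png");t=snap("top","top8.png")
for k in M: print(k,"side",near(s,M[k]),"top",near(t,M[k]))
E
```

```text
t 22.48 p [0.4821 0.0184 0.2167] xang 173.87 z [ 0.008 -0.001 -1.   ] q [-0.19  0.36  1.81  0.    0.96 -1.66] F [ 0.3 -0.  -0.3] w 0.0003 gf 0.0
L side (array([309.8, 224.6]), [([307.7, 224.8], 24), ([327.5, 236.0], 10), ([324.3, 239.9], 9)]) top (array([255.7, 238.8]), [([260.5, 254.8], 25), ([273.1, 250.3], 9), ([268.8, 256.0], 23)])
R side (array([339.4, 195.4]), [([338.6, 195.4], 17), ([348.0, 188.1], 427), ([331.1, 214.0], 88)]) top (array([333.6, 249.4]), [([333.5, 249.2], 62), ([301.4, 253.8], 128), ([273.1, 250.3], 9)])
```

Run:
```python
from marks import *
s=load("side8");t=load("top8")
L=onz(s,307.7,224.8,.134);print("L",L.round(4),"R",tri(t,(333.5,249.2),s,(338.6,195.4)))
st((.4645,.0425,.2)); st((.4475,-.1225,.2))
```

```text
L [0.4677 0.0441 0.134 ] R (array([ 0.44763678, -0.12098877,  0.13378024]), np.float64(0.0012802059343652217))
t 22.58 p [0.4797 0.0221 0.2147] xang 174.27 z [ 0.002  0.001 -1.   ] q [-0.19  0.37  1.81  0.    0.96 -1.66] F [-0.2 -0.6 -0.7] w 0.0005 gf 0.0
travel cm [1.72 1.88 1.47]
t 22.58 p [0.4797 0.0221 0.2147] xang 174.27 z [ 0.002  0.001 -1.   ] q [-0.19  0.37  1.81  0.    0.96 -1.66] F [-0.2 -0.6 -0.7] w 0.0005 gf 0.0
travel cm [  1.76 -14.71   1.45]
```

Request:
{"api": "move_arm", "payload": {"commands": [{"hand": 0,"travel": [1.55,1.9,0],"twist": [0,0,0]},{"hand": 0,"travel": [0,0,2],"twist": [0,0,0]},{"hand": 0,"travel": [0,0,2],"twist": [0,0,0]},{"hand": 0,"travel": [0,0,1.2],"twist": [0,0,0]},{"hand": 0,"travel": [0,0,0.6],"twist": [0,0,0]}]}}

```text
time: 23.0
position: [0.4648, 0.0396, 0.1542]
tool_rot: [0.051, 0.999, 0.0, -0.002]
ft_force: [0.3, 0.3, 0.1]
grip_width: 0.0004
grip_force: 0.0
```

Request:
{"api": "move_arm", "payload": {"commands": [{"hand": 0,"travel": [0,0,0.2],"twist": [0,0,0]},{"hand": 0,"travel": [0,0,0.1],"twist": [0,0,0]},{"hand": 0,"travel": [0,0,0],"twist": [0,0,0]}]}}

```text
time: 23.25
position: [0.4663, 0.0394, 0.1531]
tool_rot: [0.052, 0.999, -0.0, 0.0]
ft_force: [0.4, 0.7, 0.9]
grip_width: 0.0007
grip_force: 0.0
```

Run:
```python
from h import *
st((.466,.043,.148))
```

```text
t 23.25 p [0.4663 0.0394 0.1531] xang 174.07 z [ 0.001 -0.    -1.   ] q [-0.16  0.46  1.9  -0.    0.78 -1.62] F [0.4 0.7 0.9] w 0.0007 gf 0.0
travel cm [0.07 0.35 0.51]
```

Request:
{"api": "move_arm", "payload": {"commands": [{"hand": 0,"travel": [0,0.3,0.1],"twist": [0,0,0]},{"hand": 0,"travel": [0,0,0.1],"twist": [0,0,0]},{"hand": 0,"travel": [0,0,0.1],"twist": [0,0,0]}]}}

```text
time: 23.5
position: [0.4665, 0.0425, 0.1507]
tool_rot: [0.051, 0.999, -0.0, 0.001]
ft_force: [-2.4, -2.5, 7.2]
grip_width: 0.0008
grip_force: 3.2
```

Request:
{"api": "move_arm", "payload": {"commands": [{"hand": 0,"travel": [0,0,0.1],"twist": [0,0,0]},{"hand": 0,"travel": [0,0,0],"twist": [0,0,0]}]}}

```text
time: 23.67
position: [0.4662, 0.0424, 0.1494]
tool_rot: [0.051, 0.999, -0.0, 0.0]
ft_force: [-0.7, -1.8, 4.4]
grip_width: 0.0001
grip_force: 1.9
```

Request:
{"api": "move_arm", "payload": {"commands": [{"hand": 0,"travel": [0,0,0.1],"twist": [0,0,0]},{"hand": 0,"travel": [0,0,0],"twist": [0,0,0]}]}}

```text
time: 23.83
position: [0.4662, 0.0428, 0.1479]
tool_rot: [0.052, 0.999, 0.0, 0.0]
ft_force: [0.1, -0.6, 0.8]
grip_width: 0.0007
grip_force: 0.3
```

Request:
{"api": "move_arm", "payload": {"commands": [{"hand": 0,"travel": [0,0,0.1],"twist": [0,0,0]},{"hand": 0,"travel": [0,0,0],"twist": [0,0,0]}]}}

```text
time: 24.0
position: [0.4662, 0.0429, 0.1466]
tool_rot: [0.052, 0.999, 0.0, -0.0]
ft_force: [0.5, -0.6, -1.2]
grip_width: 0.0007
grip_force: 0.0
```

Request:
{"api": "move_arm", "payload": {"commands": [{"hand": 0,"travel": [0,0,0.1],"twist": [0,0,0]},{"hand": 0,"travel": [0,0,0.1],"twist": [0,0,0]}]}}

```text
time: 24.17
position: [0.4662, 0.0428, 0.1446]
tool_rot: [0.052, 0.999, 0.0, 0.0]
ft_force: [1.0, 1.2, 0.7]
grip_width: 0.0005
grip_force: 0.8
```

Request:
{"api": "move_arm", "payload": {"commands": [{"hand": 0,"travel": [0,0,0.1],"twist": [0,0,0]},{"hand": 0,"travel": [0,0,0.1],"twist": [0,0,0]}]}}

```text
time: 24.33
position: [0.4664, 0.0429, 0.1436]
tool_rot: [0.052, 0.999, 0.0, 0.0]
ft_force: [-4.0, 0.4, 17.5]
grip_width: 0.0003
grip_force: 8.4
```

Request:
{"api": "move_arm", "payload": {"commands": [{"hand": 0,"travel": [0,0,0.1],"twist": [0,0,0]},{"hand": 0,"travel": [0,0,0],"twist": [0,0,0]}]}}

```text
time: 24.5
position: [0.4664, 0.043, 0.1435]
tool_rot: [0.052, 0.999, 0.0, 0.001]
ft_force: [-4.0, 1.3, 17.5]
grip_width: 0.0003
grip_force: 8.5
```

Request:
{"api": "move_arm", "payload": {"commands": [{"hand": 0,"travel": [0,0,0.1],"twist": [0,0,0]},{"hand": 0,"travel": [0,0,0],"twist": [0,0,0]}]}}

```text
time: 24.67
position: [0.4664, 0.043, 0.1432]
tool_rot: [0.052, 0.999, 0.0, 0.001]
ft_force: [-4.2, 1.7, 22.4]
grip_width: 0.0005
grip_force: 11.5
```

The left corner went down about 8 mm onto its stop (22 N). I rise and go to the right corner.

Request:
{"api": "move_arm", "payload": {"commands": [{"hand": 0,"travel": [0,0,-1],"twist": [0,0,0]},{"hand": 0,"travel": [0,0,-2.5],"twist": [0,0,0]},{"hand": 0,"travel": [0,-4,0],"twist": [0,0,0]},{"hand": 0,"travel": [0,-4,0],"twist": [0,0,0]},{"hand": 0,"travel": [0.1,-4,0],"twist": [0,0,0]}]}}

```text
time: 25.08
position: [0.4532, -0.0773, 0.1764]
tool_rot: [0.05, 0.999, -0.0, 0.001]
ft_force: [1.0, 0.5, -0.5]
grip_width: 0.0006
grip_force: 0.0
```

Request:
{"api": "move_arm", "payload": {"commands": [{"hand": 0,"travel": [0.1,-3.3,0],"twist": [0,0,0]},{"hand": 0,"travel": [0,-1.2,0],"twist": [0,0,0]},{"hand": 0,"travel": [0,0,1.4],"twist": [0,0,0]},{"hand": 0,"travel": [0,0,0.4],"twist": [0,0,0]},{"hand": 0,"travel": [0,0,0],"twist": [0,0,0]}]}}

```text
time: 25.5
position: [0.446, -0.1203, 0.1567]
tool_rot: [0.052, 0.999, 0.001, -0.002]
ft_force: [-0.9, -0.4, -0.1]
grip_width: 0.0005
grip_force: 0.0
```

Run:
```python
from marks import *
st((.4475,-.1215,.148))
s=snap("side","side9.png")
print(near(s,M["L"]), "expected z->v:",[proj(s,(.4665,.043,z)).round(1).tolist() for z in(.125,.134)])
```

```text
t 25.5 p [ 0.446  -0.1203  0.1567] xang 174.06 z [-0.003  0.002 -1.   ] q [-0.51  0.44  1.91  0.    0.79 -1.97] F [-0.9 -0.4 -0.1] w 0.0005 gf 0.0
travel cm [-0.16 -0.11  0.87]
(array([309.8, 224.6]), [([308.0, 228.0], 31), ([324.2, 239.5], 16), ([327.5, 235.5], 14)]) expected z->v: [[308.3, 228.3], [308.4, 224.7]]
```

The left mark dropped from row 224.8 to row 228.0, about 8 mm, and stays down. I press the right corner in small steps.

Request:
{"api": "move_arm", "payload": {"commands": [{"hand": 0,"travel": [-0.1,0,0.2],"twist": [0,0,0]},{"hand": 0,"travel": [0,0,0.15],"twist": [0,0,0]},{"hand": 0,"travel": [0,0,0.1],"twist": [0,0,0]}]}}

```text
time: 25.8
position: [0.4485, -0.1207, 0.1535]
tool_rot: [0.051, 0.999, -0.0, 0.0]
ft_force: [-0.5, -0.3, -0.2]
grip_width: 0.0006
grip_force: 0.0
```

Request:
{"api": "move_arm", "payload": {"commands": [{"hand": 0,"travel": [0,0,0.1],"twist": [0,0,0]},{"hand": 0,"travel": [0,0,0.1],"twist": [0,0,0]}]}}

```text
time: 25.97
position: [0.4483, -0.121, 0.1517]
tool_rot: [0.051, 0.999, -0.0, 0.0]
ft_force: [-0.5, 1.4, 6.5]
grip_width: 0.0005
grip_force: 3.6
```

Request:
{"api": "move_arm", "payload": {"commands": [{"hand": 0,"travel": [0,0,0.1],"twist": [0,0,0]},{"hand": 0,"travel": [0,0,0],"twist": [0,0,0]}]}}

```text
time: 26.13
position: [0.448, -0.1207, 0.1509]
tool_rot: [0.052, 0.999, 0.0, -0.0]
ft_force: [-1.1, 2.9, 7.5]
grip_width: 0.0007
grip_force: 3.9
```

Request:
{"api": "move_arm", "payload": {"commands": [{"hand": 0,"travel": [0,0,0.1],"twist": [0,0,0]},{"hand": 0,"travel": [0,0,0],"twist": [0,0,0]}]}}

```text
time: 26.3
position: [0.4478, -0.1207, 0.1498]
tool_rot: [0.052, 0.999, 0.0, -0.0]
ft_force: [-0.1, 1.7, 3.8]
grip_width: 0.0002
grip_force: 1.9
```

Request:
{"api": "move_arm", "payload": {"commands": [{"hand": 0,"travel": [0,0,0.1],"twist": [0,0,0]},{"hand": 0,"travel": [0,0,0],"twist": [0,0,0]}]}}

```text
time: 26.47
position: [0.4482, -0.1213, 0.1483]
tool_rot: [0.051, 0.999, -0.0, 0.0]
ft_force: [0.5, -0.7, 0.9]
grip_width: 0.0005
grip_force: 0.0
```

Request:
{"api": "move_arm", "payload": {"commands": [{"hand": 0,"travel": [0,0,0.1],"twist": [0,0,0]},{"hand": 0,"travel": [0,0,0.1],"twist": [0,0,0]}]}}

```text
time: 26.63
position: [0.4484, -0.1216, 0.1462]
tool_rot: [0.052, 0.999, -0.0, 0.0]
ft_force: [0.1, 0.5, 1.2]
grip_width: 0.0007
grip_force: 0.0
```

Request:
{"api": "move_arm", "payload": {"commands": [{"hand": 0,"travel": [0,0,0.1],"twist": [0,0,0]},{"hand": 0,"travel": [0,0,0.1],"twist": [0,0,0]}]}}

```text
time: 26.8
position: [0.4482, -0.1214, 0.1441]
tool_rot: [0.052, 0.999, -0.0, -0.0]
ft_force: [-0.1, -0.3, 0.2]
grip_width: 0.0009
grip_force: 0.0
```

Request:
{"api": "move_arm", "payload": {"commands": [{"hand": 0,"travel": [0,0,0.1],"twist": [0,0,0]},{"hand": 0,"travel": [0,0,0],"twist": [0,0,0]}]}}

```text
time: 26.97
position: [0.4482, -0.1214, 0.1434]
tool_rot: [0.052, 0.999, -0.0, -0.0]
ft_force: [-1.0, -0.5, 2.0]
grip_width: 0.0003
grip_force: 1.4
```

Request:
{"api": "move_arm", "payload": {"commands": [{"hand": 0,"travel": [0,0,0.05],"twist": [0,0,0]},{"hand": 0,"travel": [0,0,0],"twist": [0,0,0]}]}}

```text
time: 27.13
position: [0.4482, -0.1215, 0.1432]
tool_rot: [0.052, 0.999, -0.0, 0.0]
ft_force: [-1.5, -0.4, 5.3]
grip_width: 0.0008
grip_force: 2.6
```

Request:
{"api": "move_arm", "payload": {"commands": [{"hand": 0,"travel": [0,0,0.1],"twist": [0,0,0]},{"hand": 0,"travel": [0,0,0.05],"twist": [0,0,0]}]}}

```text
time: 27.3
position: [0.4483, -0.1216, 0.1426]
tool_rot: [0.051, 0.999, -0.0, 0.0]
ft_force: [-3.6, 0.8, 16.8]
grip_width: 0.001
grip_force: 8.4
```

Request:
{"api": "move_arm", "payload": {"commands": [{"hand": 0,"travel": [0,0,0.05],"twist": [0,0,0]},{"hand": 0,"travel": [0,0,0],"twist": [0,0,0]}]}}

```text
time: 27.47
position: [0.4483, -0.1216, 0.1425]
tool_rot: [0.051, 0.999, -0.0, 0.0]
ft_force: [-3.5, 0.5, 15.6]
grip_width: 0.0004
grip_force: 8.4
```

Request:
{"api": "move_arm", "payload": {"commands": [{"hand": 0,"travel": [0,0,-0.5],"twist": [0,0,0]},{"hand": 0,"travel": [0,0,-2],"twist": [0,0,0]},{"hand": 0,"travel": [0,0,-4],"twist": [0,0,0]},{"hand": 0,"travel": [0,0,-4],"twist": [0,0,0]},{"hand": 0,"travel": [2,0,-4],"twist": [0,0,0]}]}}

```text
time: 27.88
position: [0.4324, -0.1206, 0.2853]
tool_rot: [0.051, 0.999, -0.001, 0.002]
ft_force: [2.2, -0.7, 0.4]
grip_width: 0.0003
grip_force: 0.0
```

Request:
{"api": "move_arm", "payload": {"commands": [{"hand": 0,"travel": [0,-4,-2],"twist": [0,0,0]},{"hand": 0,"travel": [0,-4,0],"twist": [0,0,0]},{"hand": 0,"travel": [0,-4,0],"twist": [0,0,0]},{"hand": 0,"travel": [0,-4,0],"twist": [0,0,0]},{"hand": 0,"travel": [0,-4,0],"twist": [0,0,0]}]}}

```text
time: 28.3
position: [0.4088, -0.3171, 0.302]
tool_rot: [0.052, 0.999, -0.0, 0.0]
ft_force: [1.2, 0.1, -0.2]
grip_width: 0.0003
grip_force: 0.0
```

Request:
{"api": "move_arm", "payload": {"commands": [{"hand": 0,"travel": [0,-4,0],"twist": [0,0,0]},{"hand": 0,"travel": [0,-3,0],"twist": [0,0,0]},{"hand": 0,"travel": [0,-2,0],"twist": [0,0,0]},{"hand": 0,"travel": [0,0,0],"twist": [0,0,0]},{"hand": 0,"travel": [0,0,0],"twist": [0,0,0]}]}}

```text
time: 28.72
position: [0.3995, -0.4055, 0.3009]
tool_rot: [0.053, 0.999, 0.001, -0.0]
ft_force: [-0.2, 1.2, 0.8]
grip_width: 0.0006
grip_force: 0.0
```

Run:
```python
from marks import *
st()
s=snap("side","side10.png");t=snap("top","top10.png")
for k in M:
    print(k,near(s,M[k]),near(t,M[k]))
    a=near(s,M[k])[1][0][0];b=near(t,M[k])[1][0][0];print(tri(t,b,s,a))
cv2.imwrite("pics/c10.png",cv2.resize(np.hstack([s["frame"][100:420,100:420],t["frame"][60:380,80:460]]),None,fx=1.14,fy=1.14)[:,:,::-1])
```

```text
t 28.72 p [ 0.3995 -0.4055  0.3009] xang 173.97 z [-0.001  0.002 -1.   ] q [-0.99  0.38  1.49  0.    1.27 -2.46] F [-0.2  1.2  0.8] w 0.0006 gf 0.0
L (array([309.8, 224.6]), [([308.1, 228.0], 29), ([324.2, 239.5], 16), ([327.5, 235.6], 13)]) (array([255.7, 238.8]), [([255.3, 238.6], 59), ([260.7, 255.0], 24), ([268.8, 256.0], 23)])
(array([0.46575427, 0.04330981, 0.12603262]), np.float64(0.0019826498528267814))
R (array([339.4, 195.4]), [([338.8, 198.5], 14), ([348.2, 188.2], 382), ([331.0, 217.6], 111)]) (array([333.6, 249.4]), [([333.2, 249.8], 61), ([293.1, 252.8], 241), ([268.8, 256.0], 23)])
(array([ 0.44663317, -0.12142465,  0.12536358]), np.float64(0.001229543324343212))
```

View pics/c10.png

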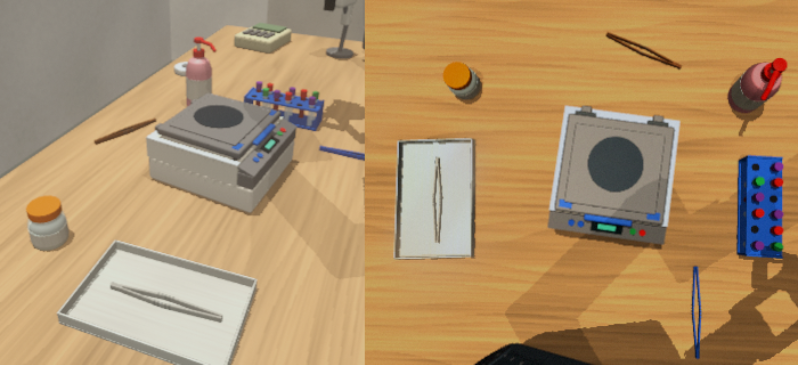

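The lid is shut. Both marks are at about 0.1255 m, within the 121 to 129 mm given, and down about 8 mm. The forceps lie flat in the tray, the rack, bottle and jar are in place, and the arm is clear.

```bash
python3 -c "
from rig import robot
print(robot.hand_in())"
```

```text
the job is handed in; nothing more can be done
None
```

The steel forceps lie flat in the tray, the lid is shut with both front corners snapped down about 8 mm and holding, the rack, bottle and jar look undisturbed in the last pictures, and the job was handed in at about 29 s (no verdict came back).

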